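Start and drive home a self-tapping lamp screw

TASK

Take the hand driver out of its wooden stand, set its bit in the recess of the screw that stands proud of the bar lamp's ear, and push down firmly along the screw while turning clockwise so that it bites and is driven until its head is fully home on the ear; pressing with more than about 25 N cracks the lamp. Then put the driver back upright in the hole of its stand and let go. Turn the screw only with the driver, not with the fingers, and leave the loose lamps and the orange tray where they are.

Things in the scene. Friction and masses are not known exactly. Their poses are not given: they have to be found in the camera images.
- driver_grip (a point): centre of the handle of the loose hand driver (150 g, 115 mm tall, standing upright, bit down, in its stand). The handle is black, square, 30 x 30 mm and 54 mm tall; this point is on the driver's axis 90 mm above the tip of the bit. z points up along the driver away from the bit; x and y are square to the handle's flats.
- driver_tip (a point): tip of the driver's bit, on its axis. Going up from it: dark steel tapered square bit, 4.4 mm square at the tip and 11.4 mm square 5 mm up (sides parallel to the handle's flats); round steel shank 9 mm diameter to 55 mm; round collar 36 mm diameter from 55 to 61 mm, whose underside rests on the stand; square handle from 61 to 115 mm. Axes as driver_grip.
- stand_hole0 (a point): centre of the mouth of the hole in the top of the stand, a fixed wooden block 100 x 100 x 62 mm high; the round through hole is 25 mm wide. The driver stands in it, hanging by its collar, its tip 55 mm below this point (7 mm above the bench).
- screw (a joint): how far the screw is turned, clockwise from above, rad: starts at 0 to 0.6; 3.4 is the stop, head home on the ear. At 0 its square recess (12.4 mm at the mouth, 4 mm at the floor 6 mm down) is square to mount's axes. It sinks 0.95 mm per rad, needs 0.07 Nm. The tapered bit fits every quarter turn; it climbs out if turned with under about 10 N of push; 14 to 20 N is right.
- mount: aluminium panel 120 x 200 x 3 mm (x by y) packed up on four rubber blocks, underside 20 to 40 mm above the bench; does not slide, but gives about 1 mm straight down per 18 N. A black bar lamp 27 mm high lies on it along y; the screw to drive stands upright in the ear at x = 0, y = +57 mm; the one at y = -57 mm is home already. Origin on the bench under the panel's middle, z up.
- spare_bar: loose spare bar lamp, black, 36 x 130 x 24 mm, lying on the bench; origin at its underside centre. Leave alone.
- round_lamp: loose round black lamp, 56 mm diameter, 20 mm high; origin at its underside centre. Leave alone.
- bit_tray: small loose orange tray, 60 x 120 x 22 mm; origin at its underside centre. Leave alone.
- panel (a joint): how far the panel on its rubber blocks is pressed straight down, m: 0 at rest, 1 mm per 18 N of push (too little to see well: feel the force instead); beyond 1.55 mm (28 N) the lamp cracks.
- pilot (a point): fixed point on the axis of the screw to be driven, 41 mm above the bench, axes as mount. The lamp ear's top face is 31 to 51 mm up (hidden packing, differs each time), so the screw's height must be felt or seen. The head (round, 20 mm wide, 8 mm high) stands above the ear by 0.95 mm per rad still to turn, and lies on the ear when home.

How it is judged (in metres and radians):
On the way, in this order (a step that is already met when the one before it is completed fails the run):
1. the driver is lifted clear of its stand (z of driver_tip in the frame of stand_hole0 above 0.005 m), for 0.1 s.
2. the screw is home, turned by the driver in its recess (value of joint screw above 3.2 rad and distance between driver_tip and pilot below 0.018 m and horizontal distance between driver_tip and pilot below 0.006 m), for 0.1 s.
At the end, for the whole second after the job is handed in: The screw is turned to at least 3.2 of its 3.4 rad (head within 0.2 mm of home), and the driver is at rest upright in the hole of its stand, collar down on the block (tip at least 52 mm below the mouth, axis within 12 mm of the hole's, tilt under 0.1 rad), released (value of joint screw above 3.2 rad and horizontal distance between driver_tip and stand_hole0 below 0.012 m and z of driver_tip in the frame of stand_hole0 below -0.052 m and angle between driver_tip's own z axis and vertical below 0.1 rad and linear speed of driver below 0.02 m/s); the robot touches nothing.
It fails at once if the panel is pressed down with more than 28 N (1.55 mm) (value of joint panel above 0.00155 m).
It fails at once if the fingers press on the screw, lamp or panel (contact force between the fingers and mount above 2 N).
It fails at once if a loose lamp or the orange tray is moved by more than 20 mm (distance of any of spare_bar, round_lamp, bit_tray from where it was at the start of the episode above 0.02 m).
It also fails if it takes over 67 s, if anything falls off the work surface, if the arm or the gripper's body presses on something with over 40 N, if the wrist force passes 120 N, or if a joint passes its speed limit or range.

ROBOT

A 7-joint arm with a two-finger parallel gripper is mounted at the origin on the work surface. World frame = base frame: x ahead of the robot, y to its left, z up, the work surface at z = 0. Lengths are in m, angles in degrees, forces in N, time in s.
With the tool pointing down it reaches from about 0.35 to 0.9 m from the base axis. Payload 19.9 kg.
Tool frame: the origin (TCP) lies on the centre line of the jaws, within the pads' length; the fingertips stand 25 mm ahead of it and the grasp point (between the pads) lies 6 mm ahead of it; z points along the fingers, y is the direction in which the jaws open and shut (so a half turn about z gives the same grasp; the last joint's range is limited). The gripper opens to 85 mm and grips with 20 to 120 N. Pads are 22 mm wide; open, the fingers measure 114 mm over their backs; the gripper's body (76 mm by 85 mm) begins 54 mm behind the grasp point. The pads swing forward as they close: fully open they stand 13 mm farther back than shut.
Start: joints at [64.429, 23.915, -0.59, 92.452, 0.269, 63.638, -3.037], TCP at [0.246, -0.574, 0.256] pointing down, gripper open.
Joint ranges: [-161.28, 161.28], [-22.2, 115.67], [-73.04, 71.86], [3.21, 147.25], [-68.34, 248.33], [10.77, 114.83], [-161.83, 161.83]. Speed limits (degrees/s): [108.29, 108.29, 136.94, 136.94, 172.46, 172.46, 172.46].

INTERFACE

Orientations are given as a 3x3 rotation matrix whose columns are the frame's x, y, z axes.
In Python, from bench import r, optics gives the robot as it stands.
- The arm moves only by the shell command python3 -m pendant 'ROWS' [OPENING] [FORCE]. ROWS is JSON, a list of rows, each an object of numbers: "tx", "ty", "tz": the shift along the tool's x, y, z in mm; "wx", "wy", "wz": the turn, a rotation vector about the tool's x, y, z in degrees. In form: [{"tx": .., "ty": .., "tz": .., "wx": .., "wy": .., "wz": ..}, ...]. A call has 1 to 10 rows; each row is the pose to reach, as a shift and turn from the pose commanded when the call began, along the tool's axes at that moment; what a row does not reach only later rows make up. A row lasts 1/8 s, in which the tool goes at most 62.5 mm and 10.7 degrees, less where a joint would pass 70% of its speed; a pose out of reach is approached as far as the arm can. A call with a gripper value outside its range is refused whole. OPENING is the finger opening in mm, from 0 to 85.4, set as the call begins (- or left out, the last holds). The fingers move at their own pace and stop on an object; FORCE is the grip in N (left out, the last holds). Time passes only in rows, so rows that repeat a pose let the fingers close. It gives the time, the measured TCP pose, the force and the opening at its end, in the units of the state.
- r.observe(): the state, without advancing time (a new reading comes with each control period).
- optics.grab_frame(name): name is "scene" or "top" or "wrist"; returns the picture (480x640x3 uint8, red, green, blue); there is no depth.
- optics.camera_params(name): a dict with "intrinsics" (3x3 intrinsics, pixels), "world_to_cam" (4x4, takes a point from world to camera coordinates). Camera axes: x right, y down, z forward; pixel columns grow to the right and rows downward; lengths in m; the calibration is good to about 2 mm. A picture is of the moment at which its call begins: read the wrist's pose just before it. camera_params takes no time and is no camera call; for the wrist camera it gives the pose at the moment of the call.
- r.sign_off(): hands the job in, once; it reports no verdict.
Trained networks look in the newest picture that a camera, given by its name, has taken for a name from the list of things; names that differ only in an ending like _2 or _b are one class to them, and where a whole thing is asked for, a point or a joint stands for the part that bears it (a point fixed in the world has none). Each returns a list of dicts, best first, with "score" (0 to 1); they miss things now and then, are a little off and sometimes report something else, mostly with a low value. They report only what shows in the picture. A call takes as long as a camera call.
- optics.recognise(camera, query): "bbox" ([left, top, width, height] in pixels, round what is visible of it).
- optics.trace(camera, query): "region" (480x640 bool, what is visible of it) and "bbox" ([left, top, width, height] in pixels, round what is visible of it).
The state is a dict: "clock": time; "q": joint angles; "joint_vel": joint speeds; "joint_torque": joint torques, N m; "position": TCP position; "tcp_rot": TCP orientation; "contact_force": force on the tool from outside, world axes, zero at the start; "wrist_torque": the same for the moment, N m; "gripper_width": finger opening in m.
Only numpy, scipy, OpenCV 4.12 (cv2) and the standard library are available. Lean on these libraries where they do the work, as an engineer would, in place of code of your own. Each camera call takes 0.05 s, during which the arm holds its last target. There are 200 camera calls.

## Working session

There is one attempt and no reset: what is moved stays moved. The work goes in short steps, Python scripts to look and compute and a shell command to move; the robot and the scene stay as the last step left them, time stands still between calls to the robot, and variables do not carry over. Pictures are saved under pics/ and viewed, about 8 in all and at most 12, crops included, and the job is handed in when it is done.

```bash
ls; mkdir -p pics; python3 - <<'E'
from bench import r, optics
import cv2
s=r.observe()
for k in ("clock","position","tcp_rot","contact_force","gripper_width"): print(k,s[k])
for n in ("scene","top"):
    im=optics.grab_frame(n); cv2.imwrite(f"pics/{n}0.png",im[:,:,::-1])
    for q in ("driver_grip","mount","screw","stand_hole0","spare_bar","round_lamp","bit_tray"):
        try: print(n,q,[( [round(float(v)) for v in d["bbox"]],round(float(d["score"]),2)) for d in optics.recognise(n,q)[:3]])
        except Exception as e: print(n,q,e)
E
```

```text
pics
clock 0.0
position [ 0.24604409 -0.57417843  0.25563688]
tcp_rot [[ 9.19157344e-01  3.93890164e-01 -5.61907847e-04]
 [ 3.93890558e-01 -9.19156649e-01  1.13268829e-03]
 [-7.03265566e-05 -1.26244896e-03 -9.99999201e-01]]
contact_force [-0.51408375  0.30775562 -0.48266621]
gripper_width 0.08522876204040523
scene driver_grip [([256, 173, 26, 34], 0.66)]
scene mount [([341, 293, 155, 130], 0.78), ([254, 170, 26, 34], 0.15)]
scene screw [([444, 358, 12, 13], 0.63), ([152, 256, 47, 67], 0.56)]
scene stand_hole0 [([233, 176, 73, 74], 0.8)]
scene spare_bar [([196, 320, 32, 76], 0.92)]
scene round_lamp [([391, 226, 26, 27], 0.73)]
scene bit_tray [([153, 257, 48, 66], 0.83), ([254, 166, 25, 41], 0.69)]
top driver_grip [([436, 245, 39, 28], 0.81)]
top mount [([139, 233, 139, 111], 0.89)]
top screw [([157, 290, 16, 11], 0.73)]
top stand_hole0 [([281, 124, 74, 37], 0.69), ([404, 227, 83, 77], 0.68)]
top spare_bar [([281, 123, 74, 35], 0.93)]
top round_lamp [([310, 367, 40, 37], 0.77)]
top bit_tray [([371, 121, 70, 48], 0.62)]
```

```bash
python3 - <<'E'
import cv2,numpy as np
a=cv2.imread("pics/scene0.png");b=cv2.imread("pics/top0.png")
cv2.imwrite("pics/both.png",np.vstack([cv2.resize(a[130:450,130:530],(800,640)),cv2.resize(b[100:420,120:520],(800,640))])[:, :])
c=cv2.imread("pics/both.png"); cv2.imwrite("pics/both.png",cv2.resize(np.hstack([c[:640],c[640:]]),(800,320)))
cv2.imwrite("pics/t.png",cv2.resize(b[100:420,120:520],(750,600)))
E
```

```text
(no output)
```

View pics/scene0.png

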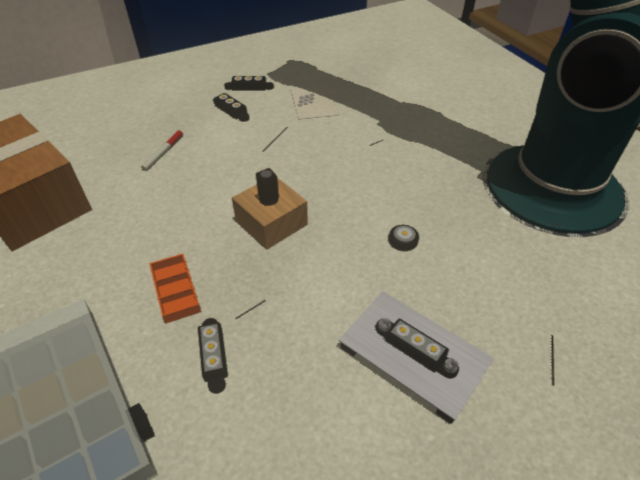

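View pics/t.png

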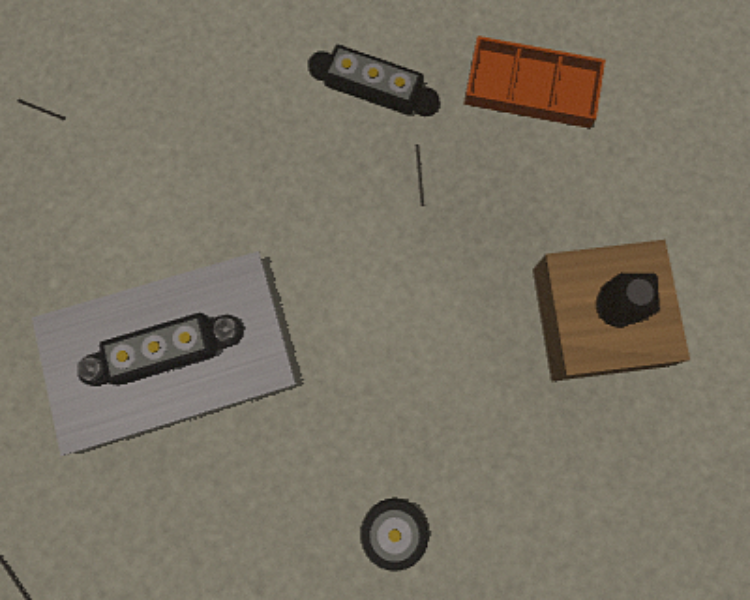

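The scene view shows the driver in its stand at (267,187) and the panel at (418,357), with screws at (385,326) and (450,367). In the top view the stand's top face is at right, with the driver's cap at about (461,256), and the screws are at (168,296) and (240,275).

```bash
cat > h.py <<'E'
import numpy as np
from bench import r, optics
def P(n):
    c=optics.camera_params(n); return np.array(c["intrinsics"]),np.array(c["world_to_cam"])
def ray(cp,uv):
    K,T=cp; d=T[:3,:3].T@np.linalg.solve(K,[uv[0],uv[1],1.]); return -T[:3,:3].T@T[:3,3],d
def atz(cp,uv,z):
    o,d=ray(cp,uv); return o+d*(z-o[2])/d[2]
def tri(*obs):
    A=np.zeros((3,3));b=np.zeros(3)
    for cp,uv in obs:
        o,d=ray(cp,uv); d=d/np.linalg.norm(d); M=np.eye(3)-np.outer(d,d); A+=M;b+=M@o
    return np.linalg.solve(A,b)
def proj(cp,p):
    K,T=cp; q=K@(T[:3,:3]@p+T[:3,3]); return q[:2]/q[2]
E
python3 - <<'E'
from h import *
np.set_printoptions(precision=4,suppress=True)
t,s=P("top"),P("scene")
c=lambda u,v:(120+u/1.875,100+v/1.875)
print("cams",ray(t,(320,240))[0],ray(s,(320,240))[0])
print("cap tri",tri((t,c(640,292)),(s,(266,173))),"z122",atz(t,c(640,292),.122))
print("screw L",tri((t,c(90,368)),(s,(450,367))),"R",tri((t,c(225,328)),(s,(385,326))),"mixed",tri((t,c(90,368)),(s,(385,326))))
for k in ((547,255),(665,240),(689,360),(566,376)): print("stand",atz(t,c(*k),.062))
for k in ((35,318),(262,254),(300,384),(65,452)): print("panel",atz(t,c(*k),.033))
w=P("wrist"); print("wrist cam",ray(w,(320,240)),w[0])
st=r.observe();R=np.array(st["tcp_rot"]);p=np.array(st["position"])
print("cam in tool",R.T@(ray(w,(320,240))[0]-p), (R.T@w[1][:3,:3].T))
E
```

```text
cams [0.4368 0.001  0.7158] [0.7928 0.4728 0.6804]
cap tri [ 0.5675 -0.1715  0.1234] z122 [ 0.5681 -0.1721  0.122 ]
screw L [0.466  0.2512 0.0346] R [0.5123 0.1471 0.0323] mixed [0.5014 0.2021 0.1043]
stand [ 0.6026 -0.1121  0.062 ]
stand [ 0.6275 -0.2077  0.062 ]
stand [ 0.5311 -0.2314  0.062 ]
stand [ 0.5062 -0.1351  0.062 ]
panel [0.5016 0.3062 0.033 ]
panel [0.5802 0.1254 0.033 ]
panel [0.4751 0.0767 0.033 ]
panel [0.3972 0.2578 0.033 ]
wrist cam (array([ 0.3111, -0.5464,  0.3732]), array([-0.2556, -0.119 , -0.9595])) [[397.2201   0.     316.9187]
 [  0.     397.2201 238.4444]
 [  0.       0.       1.    ]]
cam in tool [ 0.0708 -0.0002 -0.117 ] [[-0.0003 -0.9606 -0.278 ]
 [ 1.     -0.0006  0.0011]
 [-0.0012 -0.278   0.9606]]
```

```bash
python3 -m pendant '[{"tx":55,"ty":-29},{"tx":110,"ty":-59},{"tx":165,"ty":-88},{"tx":220,"ty":-117},{"tx":275,"ty":-147},{"tx":330,"ty":-176},{"tx":385,"ty":-206},{"tx":435,"ty":-232},{"tx":454,"ty":-243},{"tx":454,"ty":-243}]'
cat > look.py <<'E'
import sys,cv2
from h import *
np.set_printoptions(precision=4,suppress=True)
s=r.observe(); print("t",s["clock"],"p",np.array(s["position"]),"q",np.array(s["q"]),"F",np.array(s["contact_force"]))
R=np.array(s["tcp_rot"]);print("yaw",np.degrees(np.arctan2(R[1,0],R[0,0])),"z",R[:,2])
w=P("wrist"); im=optics.grab_frame("wrist"); np.savez(f"pics/{sys.argv[1]}.npz",K=w[0],T=w[1],R=R,p=s["position"])
cv2.imwrite(f"pics/{sys.argv[1]}.png",im[:,:,::-1])
E
python3 look.py w1
```

```text
t 0.8 p [ 0.2461 -0.5745  0.2563] q [64.4296 23.9134 -0.5886 92.4534  0.2703 63.6397 -3.0353] F [-0.3067 -0.506   0.0614]
yaw 23.193213675308044 z [-0.0001  0.0001 -1.    ]$[0]: bad value
```

View pics/w1.png

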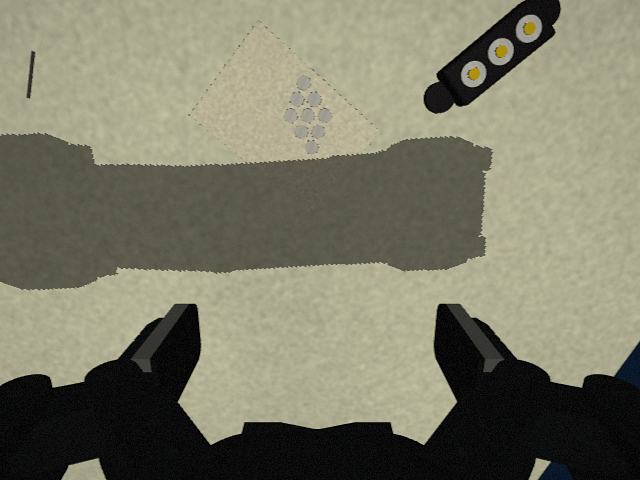

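The call was refused, probably because every row needs all six keys. The view shows only the bench, the two-finger gripper at the bottom and a lamp at top right.

```bash
python3 -m pendant '[{"tx":55,"ty":-29,"tz":0,"wx":0,"wy":0,"wz":0},{"tx":110,"ty":-59,"tz":0,"wx":0,"wy":0,"wz":0},{"tx":165,"ty":-88,"tz":0,"wx":0,"wy":0,"wz":0},{"tx":220,"ty":-117,"tz":0,"wx":0,"wy":0,"wz":0},{"tx":275,"ty":-147,"tz":0,"wx":0,"wy":0,"wz":0},{"tx":330,"ty":-176,"tz":0,"wx":0,"wy":0,"wz":0},{"tx":385,"ty":-206,"tz":0,"wx":0,"wy":0,"wz":0},{"tx":435,"ty":-232,"tz":0,"wx":0,"wy":0,"wz":0},{"tx":454,"ty":-243,"tz":0,"wx":0,"wy":0,"wz":0},{"tx":454,"ty":-243,"tz":0,"wx":0,"wy":0,"wz":0}]'
python3 look.py w2
```

```text
clock: 2.1
position: [0.5685, -0.1705, 0.2561]
tcp_rot: [[0.918, 0.397, -0.0], [0.397, -0.918, 0.001], [0.0, -0.001, -1.0]]
contact_force: [-0.5, 0.1, 0.4]
gripper_width: 0.0852
t 2.1 p [ 0.5685 -0.1705  0.2561] q [ 24.4418  21.3138 -13.6567  96.7558   5.5052  62.5991 -57.4885] F [-0.4566  0.0927  0.4486]
yaw 23.364529687386007 z [-0.      0.0007 -1.    ]
```

View pics/w2.png

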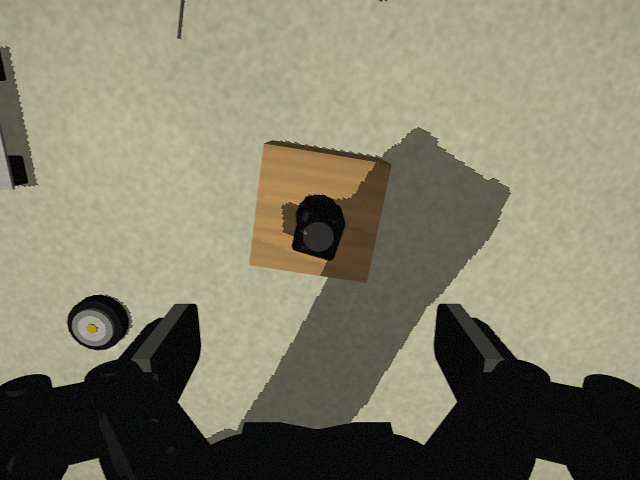

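The stand's top runs from (265,143) to (367,281), with the driver's cap at about (318,236) and the handle slightly rotated in view. I'll measure the yaw from a contrast-stretched crop.

```bash
python3 - <<'E'
import cv2,numpy as np
a=cv2.imread("pics/w2.png")[180:280,260:380]
g=np.clip(a.astype(float)*4,0,255).astype(np.uint8)
cv2.imwrite("pics/w2c.png",cv2.resize(g,None,fx=5,fy=5,interpolation=cv2.INTER_CUBIC))
E
```

```text
(no output)
```

View pics/w2c.png

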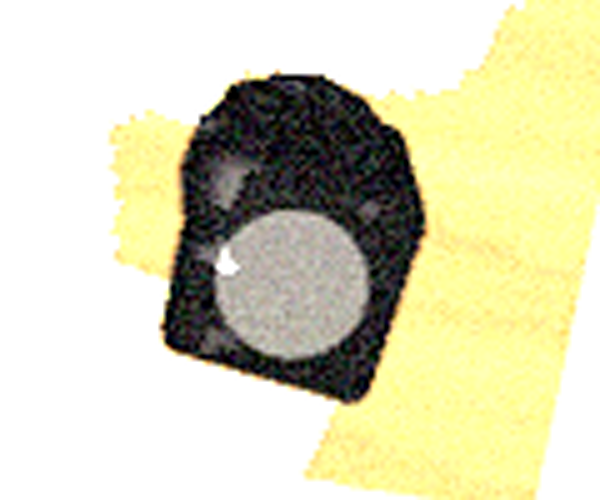

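The cap disc's centre is at (318.4,236.6), and the handle's lower edge runs from (294,250) to (330,260.4).

```bash
python3 - <<'E'
from h import *
np.set_printoptions(precision=4,suppress=True)
d=np.load("pics/w2.npz");w=(d["K"],d["T"]);t=P("top");s=P("scene")
f=lambda a,b,z:(lambda v:np.degrees(np.arctan2(v[1],v[0])))(atz(w,b,z)-atz(w,a,z))
c=lambda u,v:(120+u/1.875,100+v/1.875)
print("cap",atz(w,(318.4,236.6),.122), "tri w+top",tri((w,(318.4,236.6)),(t,c(640,292))),"all",tri((w,(318.4,236.6)),(t,c(640,292)),(s,(266,173))))
print("edge yaw",f((294,250),(330,260.4),.12), "right edge",f((331,260),(343,227),.12))
for k in ((265,143),(390,164),(367,281),(250,265)): print(atz(w,k,.062))
E
```

```text
cap [ 0.5684 -0.1716  0.122 ] tri w+top [ 0.5682 -0.1719  0.1218] all [ 0.5678 -0.1716  0.123 ]
edge yaw -83.6159936763802 right edge 4.87287536019179
[ 0.6048 -0.1118  0.062 ]
[ 0.6283 -0.2063  0.062 ]
[ 0.5334 -0.2316  0.062 ]
[ 0.5078 -0.1361  0.062 ]
```

```bash
python3 -m pendant '[{"tx":-0.8,"ty":1.1,"tz":20,"wx":0,"wy":0,"wz":8.5},{"tx":-0.8,"ty":1.1,"tz":50,"wx":0,"wy":0,"wz":17},{"tx":-0.8,"ty":1.1,"tz":80,"wx":0,"wy":0,"wz":17},{"tx":-0.8,"ty":1.1,"tz":105,"wx":0,"wy":0,"wz":17},{"tx":-0.8,"ty":1.1,"tz":125,"wx":0,"wy":0,"wz":17},{"tx":-0.8,"ty":1.1,"tz":140,"wx":0,"wy":0,"wz":17},{"tx":-0.8,"ty":1.1,"tz":150,"wx":0,"wy":0,"wz":17},{"tx":-0.8,"ty":1.1,"tz":153,"wx":0,"wy":0,"wz":17},{"tx":-0.8,"ty":1.1,"tz":153,"wx":0,"wy":0,"wz":17}]' 85 100
python3 -m pendant '[{"tx":0,"ty":0,"tz":0,"wx":0,"wy":0,"wz":0},{"tx":0,"ty":0,"tz":0,"wx":0,"wy":0,"wz":0},{"tx":0,"ty":0,"tz":0,"wx":0,"wy":0,"wz":0},{"tx":0,"ty":0,"tz":0,"wx":0,"wy":0,"wz":0},{"tx":0,"ty":0,"tz":0,"wx":0,"wy":0,"wz":0},{"tx":0,"ty":0,"tz":0,"wx":0,"wy":0,"wz":0}]' 20 100
```

```text
clock: 3.28
position: [0.5676, -0.1738, 0.1036]
tcp_rot: [[0.994, 0.108, 0.0], [0.108, -0.994, -0.0], [0.0, 0.0, -1.0]]
contact_force: [-0.1, 0.1, 0.5]
gripper_width: 0.0849
clock: 4.03
position: [0.5677, -0.1736, 0.1037]
tcp_rot: [[0.994, 0.108, 0.0], [0.108, -0.994, -0.0], [0.0, 0.0, -1.0]]
contact_force: [-1.3, 0.7, 5.5]
gripper_width: 0.0287
```

```bash
python3 -m pendant '[{"tx":0,"ty":0,"tz":-5,"wx":0,"wy":0,"wz":0},{"tx":0,"ty":0,"tz":-20,"wx":0,"wy":0,"wz":0},{"tx":0,"ty":0,"tz":-45,"wx":0,"wy":0,"wz":0},{"tx":0,"ty":0,"tz":-75,"wx":0,"wy":0,"wz":0},{"tx":0,"ty":0,"tz":-100,"wx":0,"wy":0,"wz":0},{"tx":0,"ty":0,"tz":-110,"wx":0,"wy":0,"wz":0},{"tx":0,"ty":0,"tz":-110,"wx":0,"wy":0,"wz":0}]'
python3 -m pendant '[{"tx":0,"ty":-30,"tz":0,"wx":0,"wy":0,"wz":-10},{"tx":-1,"ty":-78,"tz":0,"wx":0,"wy":0,"wz":-20},{"tx":-1,"ty":-126,"tz":0,"wx":0,"wy":0,"wz":-30},{"tx":-2,"ty":-174,"tz":0,"wx":0,"wy":0,"wz":-40},{"tx":-3,"ty":-222,"tz":0,"wx":0,"wy":0,"wz":-50},{"tx":-3,"ty":-270,"tz":0,"wx":0,"wy":0,"wz":-60},{"tx":-4,"ty":-318,"tz":0,"wx":0,"wy":0,"wz":-70},{"tx":-4,"ty":-366,"tz":0,"wx":0,"wy":0,"wz":-80},{"tx":-5,"ty":-410,"tz":0,"wx":0,"wy":0,"wz":-90},{"tx":-5,"ty":-433,"tz":0,"wx":0,"wy":0,"wz":-100}]'
python3 -m pendant '[{"tx":0,"ty":0,"tz":0,"wx":0,"wy":0,"wz":-10},{"tx":0,"ty":0,"tz":10,"wx":0,"wy":0,"wz":-20},{"tx":0,"ty":0,"tz":20,"wx":0,"wy":0,"wz":-30},{"tx":0,"ty":0,"tz":30,"wx":0,"wy":0,"wz":-40},{"tx":0,"ty":0,"tz":40,"wx":0,"wy":0,"wz":-50},{"tx":0,"ty":0,"tz":44,"wx":0,"wy":0,"wz":-60},{"tx":0,"ty":0,"tz":44,"wx":0,"wy":0,"wz":-70},{"tx":0,"ty":0,"tz":44,"wx":0,"wy":0,"wz":-80},{"tx":0,"ty":0,"tz":44,"wx":0,"wy":0,"wz":-80},{"tx":0,"ty":0,"tz":44,"wx":0,"wy":0,"wz":-80}]'
python3 look.py w3; python3 - <<'E'
from h import *
print(optics.recognise("wrist","screw")[:3], optics.recognise("wrist","driver_tip")[:2])
E
```

```text
clock: 4.9
position: [0.5675, -0.1737, 0.2137]
tcp_rot: [[0.994, 0.108, 0.001], [0.108, -0.994, -0.0], [0.001, 0.0, -1.0]]
contact_force: [0.8, -0.6, -1.8]
gripper_width: 0.0289
clock: 6.15
position: [0.5145, 0.2586, 0.2123]
tcp_rot: [[-0.287, 0.958, -0.002], [0.958, 0.287, 0.001], [0.001, -0.002, -1.0]]
contact_force: [-0.0, 0.0, -1.8]
gripper_width: 0.0289
clock: 7.4
position: [0.5155, 0.2562, 0.1688]
tcp_rot: [[-0.995, -0.104, -0.001], [-0.104, 0.995, 0.0], [0.001, 0.0, -1.0]]
contact_force: [0.6, 0.0, -1.7]
gripper_width: 0.0287
t 7.4 p [0.5155 0.2562 0.1688] q [ 10.4482  35.0561 -53.77   102.8223  32.6052  59.1851  40.0737] F [ 0.5555  0.0003 -1.7151]
yaw -174.04145097801842 z [-0.0009  0.0001 -1.    ]
[{'bbox': [300.9, 143.9, 33.3, 32.3], 'score': 0.76}] [{'bbox': [265.8, 245.1, 105.1, 170.7], 'score': 0.92}]
```

View pics/w3.png

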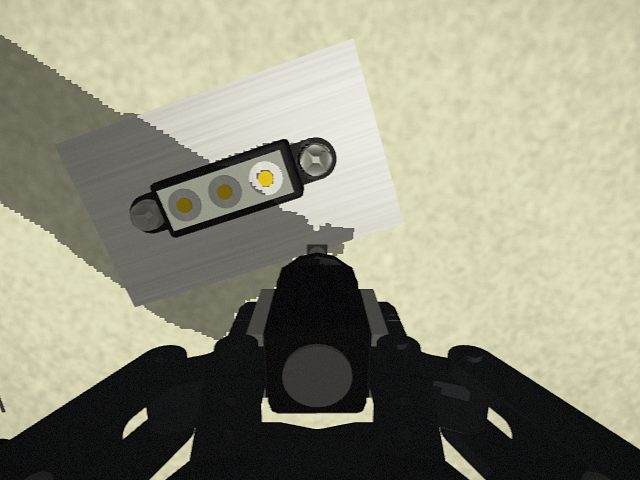

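The proud screw is at (317,160), with its X-shaped recess visible. The bit tip is at about (317,248), square to the image. Next is a close crop of both.

```bash
python3 - <<'E'
import cv2,numpy as np
a=cv2.imread("pics/w3.png")
s=cv2.resize(a[135:185,292:342],(600,600),interpolation=cv2.INTER_CUBIC)
t=np.clip(cv2.resize(a[235:260,300:335],(336,240),interpolation=cv2.INTER_CUBIC).astype(float)*2,0,255).astype(np.uint8)
o=np.zeros((600,800,3),np.uint8);o[:,:600]=s;o[:240,600:800]=t[:,68:268];cv2.imwrite("pics/w3c.png",o)
E
```

```text
(no output)
```

View pics/w3c.png

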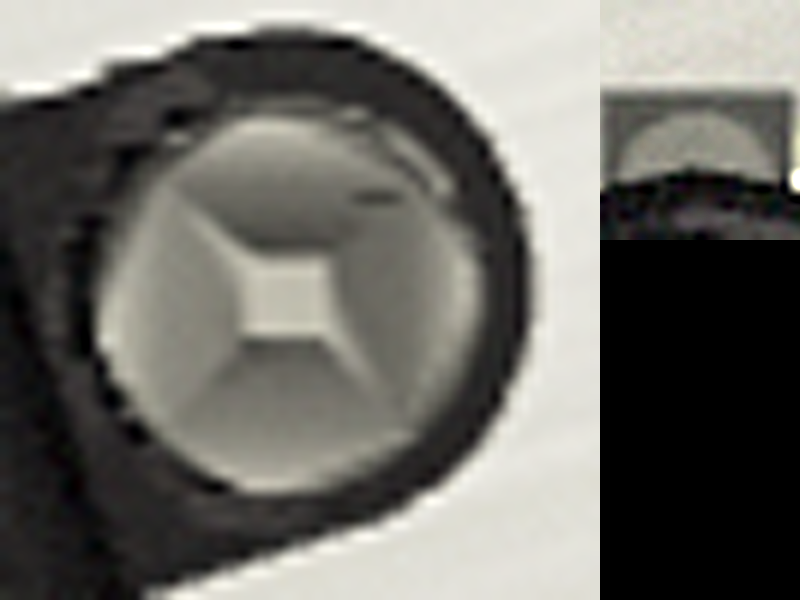

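```bash
python3 - <<'E'
from h import *
np.set_printoptions(precision=4,suppress=True)
d=np.load("pics/w3.npz");w=(d["K"],d["T"]);R=d["R"];p=d["p"]
for x in (.0057,):
  for y in (-.0057,.0057): print("bit edge proj",proj(w,p+R@np.array([x,y,.0917])))
uv=lambda u,v:(292+u/12,135+v/12)
c=uv(288,297)
t=P("top");s=P("scene")
for z in (.036,.042,.048): print(z,atz(w,c,z),"head c",atz(w,uv(291,305),z+.006))
print("tri wt",tri((w,c),(t,(168,296.3))),"ws",tri((w,c),(s,(450,366))),"all",tri((w,c),(t,(168,296.3)),(s,(450,366))))
f=lambda a,b,z:(lambda v:np.degrees(np.arctan2(v[1],v[0])))(atz(w,uv(*b),z)-atz(w,uv(*a),z))
z=.042
print("tops",f((250,255),(330,255),z),f((242,338),(325,338),z),f((250,255),(242,338),z),f((330,255),(325,338),z))
print("diag",f((170,185),(405,430),z+.005))
a,b=atz(w,uv(100,300),.045),atz(w,uv(482,300),.045);print("head width",np.linalg.norm(a-b))
# home screw
print("far screw",atz(w,(147,214),.04))
E
```

```text
bit edge proj [306.4733 245.9768]
bit edge proj [327.1982 245.9769]
0.036 [0.4669 0.2506 0.036 ] head c [0.4668 0.2507 0.042 ]
0.042 [0.4664 0.2505 0.042 ] head c [0.4663 0.2507 0.048 ]
0.048 [0.4659 0.2505 0.048 ] head c [0.4657 0.2507 0.054 ]
tri wt [0.4665 0.2505 0.0362] ws [0.4666 0.2508 0.0377] all [0.4663 0.2506 0.0368]
tops 95.94433390210533 95.94519948558877 0.17358769092288134 2.5338568904339827
diag 50.15687502913686
head width 0.0190061956223192
far screw [0.5113 0.1476 0.04  ]
```

```bash
python3 -m pendant '[{"tx":25,"ty":-0.4,"tz":0,"wx":0,"wy":0,"wz":0},{"tx":45,"ty":-0.8,"tz":0,"wx":0,"wy":0,"wz":0},{"tx":48.7,"ty":-0.8,"tz":5,"wx":0,"wy":0,"wz":1},{"tx":48.7,"ty":-0.8,"tz":15,"wx":0,"wy":0,"wz":2},{"tx":48.7,"ty":-0.8,"tz":22,"wx":0,"wy":0,"wz":2},{"tx":48.7,"ty":-0.8,"tz":26,"wx":0,"wy":0,"wz":2},{"tx":48.7,"ty":-0.8,"tz":27,"wx":0,"wy":0,"wz":2},{"tx":48.7,"ty":-0.8,"tz":27,"wx":0,"wy":0,"wz":2}]'
for i in 1; do python3 -c "
from h import *
s=r.observe();print(s['q'],np.round(s['contact_force'],2),s['position'])"; done
```

```text
clock: 8.55
position: [0.4675, 0.2503, 0.1423]
tcp_rot: [[-0.997, -0.073, -0.0], [-0.073, 0.997, 0.0], [0.0, 0.0, -1.0]]
contact_force: [-0.2, -0.0, -0.9]
gripper_width: 0.0291
[ 10.43451083  32.85671477 -53.63903309 110.27577084  32.84089812
  53.63426666  34.91839106] [-0.18 -0.04 -0.91] [0.46752187 0.25034256 0.14232113]
```

```bash
python3 -m pendant '[{"tx":0.4,"ty":0,"tz":1,"wx":0,"wy":0,"wz":0},{"tx":0.4,"ty":0,"tz":2,"wx":0,"wy":0,"wz":0},{"tx":0.4,"ty":0,"tz":2.5,"wx":0,"wy":0,"wz":0}]'
python3 -m pendant '[{"tx":0,"ty":0,"tz":0.7,"wx":0,"wy":0,"wz":0},{"tx":0,"ty":0,"tz":1.2,"wx":0,"wy":0,"wz":0}]' | grep -E "pos|force"
python3 -m pendant '[{"tx":0,"ty":0,"tz":0.5,"wx":0,"wy":0,"wz":0},{"tx":0,"ty":0,"tz":0.8,"wx":0,"wy":0,"wz":0}]'| grep -E "pos|force"
```

```text
clock: 8.93
position: [0.4671, 0.2502, 0.1398]
tcp_rot: [[-0.997, -0.073, 0.0], [-0.073, 0.997, 0.0], [-0.0, 0.0, -1.0]]
contact_force: [-0.0, -0.2, -1.8]
gripper_width: 0.0289
position: [0.467, 0.2502, 0.1386]
contact_force: [0.6, -1.3, -0.6]
position: [0.467, 0.2503, 0.1378]
contact_force: [0.4, -1.0, -1.7]
```

```bash
python3 -m pendant '[{"tx":0,"ty":0,"tz":0.5,"wx":0,"wy":0,"wz":0},{"tx":0,"ty":0,"tz":1.0,"wx":0,"wy":0,"wz":0}]' | grep -E "pos|force"
python3 -m pendant '[{"tx":0,"ty":0,"tz":0.4,"wx":0,"wy":0,"wz":0},{"tx":0,"ty":0,"tz":0.6,"wx":0,"wy":0,"wz":0}]'| grep -E "pos|force"
```

```text
position: [0.467, 0.2502, 0.1368]
contact_force: [0.6, -0.6, -2.0]
position: [0.467, 0.2502, 0.1362]
contact_force: [0.1, -1.1, -1.6]
```

```bash
python3 -m pendant '[{"tx":0,"ty":0,"tz":0.5,"wx":0,"wy":0,"wz":0},{"tx":0,"ty":0,"tz":0.9,"wx":0,"wy":0,"wz":0}]' | grep -E "pos|force"
python3 -m pendant '[{"tx":0,"ty":0,"tz":0.4,"wx":0,"wy":0,"wz":0},{"tx":0,"ty":0,"tz":0.6,"wx":0,"wy":0,"wz":0}]'| grep -E "pos|force"
```

```text
position: [0.4671, 0.2502, 0.1353]
contact_force: [0.4, 0.2, -0.3]
position: [0.4672, 0.2503, 0.1348]
contact_force: [1.6, 0.5, 1.7]
```

```bash
python3 -m pendant '[{"tx":0,"ty":0,"tz":0.3,"wx":0,"wy":0,"wz":0},{"tx":0,"ty":0,"tz":0.4,"wx":0,"wy":0,"wz":0}]' | grep -E "pos|force"
python3 -m pendant '[{"tx":0,"ty":0,"tz":0.2,"wx":0,"wy":0,"wz":0},{"tx":0,"ty":0,"tz":0.3,"wx":0,"wy":0,"wz":0}]'| grep -E "pos|force"
```

```text
position: [0.4672, 0.2504, 0.1345]
contact_force: [1.2, -0.6, 3.5]
position: [0.4672, 0.2504, 0.1342]
contact_force: [1.4, 0.6, 6.6]
```

```bash
python3 -m pendant '[{"tx":0,"ty":0,"tz":0.3,"wx":0,"wy":0,"wz":0},{"tx":0,"ty":0,"tz":0.6,"wx":0,"wy":0,"wz":0}]' | grep -E "pos|force"
python3 -m pendant '[{"tx":0,"ty":0,"tz":0.03,"wx":0,"wy":0,"wz":2},{"tx":0,"ty":0,"tz":0.1,"wx":0,"wy":0,"wz":6},{"tx":0,"ty":0,"tz":0.17,"wx":0,"wy":0,"wz":10}]'| grep -E "pos|force"; python3 -c "
from h import *
s=r.observe();print(s['q'],np.round(s['contact_force'],2),s['wrist_torque'])"
```

```text
position: [0.4673, 0.2504, 0.1337]
contact_force: [0.8, -2.1, 9.7]
position: [0.4673, 0.2503, 0.1336]
contact_force: [0.0, -1.8, 9.6]
[  8.36654066  32.48067109 -50.7361267  110.68285858  31.88627785
  51.96011576  25.56336798] [ 0.04 -1.8   9.59] [-0.3989319  -0.23691243  0.02441002]
```

```bash
python3 -m pendant '[{"tx":0,"ty":0,"tz":0.5,"wx":0,"wy":0,"wz":0},{"tx":0,"ty":0,"tz":0.58,"wx":0,"wy":0,"wz":5},{"tx":0,"ty":0,"tz":0.7,"wx":0,"wy":0,"wz":12},{"tx":0,"ty":0,"tz":0.82,"wx":0,"wy":0,"wz":19}]'| grep -E "pos|force"; python3 -c "
from h import *
s=r.observe();print(np.round(s['q'],1),np.round(s['contact_force'],2),s['wrist_torque'])"
```

```text
position: [0.4673, 0.2501, 0.1329]
contact_force: [-0.3, -3.4, 13.2]
[  5.3  30.8 -46.3 110.8  28.7  50.5   9. ] [-0.29 -3.4  13.19] [-0.91440772  0.08478821  0.09118649]
```

```bash
python3 -m pendant '[{"tx":0.05,"ty":-0.1,"tz":0.17,"wx":0,"wy":0,"wz":7},{"tx":0.1,"ty":-0.2,"tz":0.29,"wx":0,"wy":0,"wz":14},{"tx":0.2,"ty":-0.3,"tz":0.41,"wx":0,"wy":0,"wz":21},{"tx":0.3,"ty":-0.4,"tz":0.53,"wx":0,"wy":0,"wz":28},{"tx":0.35,"ty":-0.4,"tz":0.65,"wx":0,"wy":0,"wz":35},{"tx":0.4,"ty":-0.4,"tz":0.76,"wx":0,"wy":0,"wz":42}]'| grep -E "pos|force"; python3 -c "
from h import *
s=r.observe();R=np.array(s['tcp_rot']);print(np.degrees(np.arctan2(R[1,0],R[0,0])),np.round(s['q'],1),np.round(s['contact_force'],2),s['wrist_torque'])"
```

```text
position: [0.4668, 0.2498, 0.1322]
contact_force: [-0.4, -4.4, 14.4]
112.94530812952871 [ -1.9  27.8 -36.7 111.1  22.   48.1 -27.5] [-0.43 -4.4  14.43] [-1.09634437  0.11100795  0.02717905]
```

```bash
python3 -m pendant '[{"tx":0,"ty":-0.1,"tz":0.13,"wx":0,"wy":0,"wz":7},{"tx":0.05,"ty":-0.2,"tz":0.25,"wx":0,"wy":0,"wz":14},{"tx":0.1,"ty":-0.25,"tz":0.37,"wx":0,"wy":0,"wz":21},{"tx":0.1,"ty":-0.3,"tz":0.48,"wx":0,"wy":0,"wz":28},{"tx":0.15,"ty":-0.35,"tz":0.6,"wx":0,"wy":0,"wz":35},{"tx":0.15,"ty":-0.4,"tz":0.72,"wx":0,"wy":0,"wz":42}]'| grep -E "pos|force"; python3 -c "
from h import *
s=r.observe();R=np.array(s['tcp_rot']);print(np.degrees(np.arctan2(R[1,0],R[0,0])),np.round(s['q'],1),np.round(s['contact_force'],2),s['wrist_torque'])"
```

```text
position: [0.4662, 0.2497, 0.1314]
contact_force: [-0.9, -3.8, 13.4]
70.94947757777463 [ -9.4  25.7 -27.1 111.4  15.9  46.5 -64.3] [-0.91 -3.78 13.41] [-1.02038809  0.29386384  0.0839237 ]
```

```bash
python3 -m pendant '[{"tx":0,"ty":-0.05,"tz":0.17,"wx":0,"wy":0,"wz":7},{"tx":0.05,"ty":-0.1,"tz":0.3,"wx":0,"wy":0,"wz":14},{"tx":0.1,"ty":-0.15,"tz":0.42,"wx":0,"wy":0,"wz":21},{"tx":0.1,"ty":-0.2,"tz":0.54,"wx":0,"wy":0,"wz":28},{"tx":0.1,"ty":-0.25,"tz":0.65,"wx":0,"wy":0,"wz":35},{"tx":0.1,"ty":-0.25,"tz":0.77,"wx":0,"wy":0,"wz":42}]'| grep -E "pos|force"; python3 -c "
from h import *
s=r.observe();R=np.array(s['tcp_rot']);print(np.degrees(np.arctan2(R[1,0],R[0,0])),np.round(s['q'],1),np.round(s['contact_force'],2),s['wrist_torque'])"
```

```text
position: [0.4659, 0.25, 0.1306]
contact_force: [-2.1, -3.5, 14.1]
28.954291799592465 [ -17.    24.4  -17.7  111.7   10.2   45.3 -101.5] [-2.06 -3.53 14.06] [-0.89554217  0.69475242  0.0824521 ]
```

```bash
python3 -m pendant '[{"tx":0,"ty":-0.05,"tz":0.1,"wx":0,"wy":0,"wz":5},{"tx":0,"ty":-0.1,"tz":0.18,"wx":0,"wy":0,"wz":10},{"tx":0,"ty":-0.1,"tz":0.24,"wx":0,"wy":0,"wz":14}]'| grep -E "pos|force"; python3 -c "
from h import *
s=r.observe();print(s['wrist_torque'])"
python3 -m pendant '[{"tx":0,"ty":0,"tz":0.03,"wx":0,"wy":0,"wz":2},{"tx":0,"ty":0,"tz":0.06,"wx":0,"wy":0,"wz":4}]'| grep -E "pos|force"; python3 -c "
from h import *
s=r.observe();print(s['wrist_torque'])"
```

```text
position: [0.4657, 0.2502, 0.1304]
contact_force: [-2.3, -2.9, 15.0]
[-0.8888925   0.70424649  0.05534825]
position: [0.4657, 0.2502, 0.1304]
contact_force: [-2.6, -2.3, 15.0]
[-0.80968254  0.68125127  0.0763222 ]
```

Yaw is now about 11°. I'll step on until the torque shows the stop.

```bash
python3 -m pendant '[{"tx":0,"ty":0,"tz":0.03,"wx":0,"wy":0,"wz":2},{"tx":0,"ty":0,"tz":0.06,"wx":0,"wy":0,"wz":4}]'| grep -E "pos|force"; python3 -c "
from h import *
s=r.observe();print(s['wrist_torque'])"
python3 -m pendant '[{"tx":0,"ty":0,"tz":0.03,"wx":0,"wy":0,"wz":2},{"tx":0,"ty":0,"tz":0.06,"wx":0,"wy":0,"wz":4}]'| grep -E "pos|force"; python3 -c "
from h import *
s=r.observe();print(s['wrist_torque'])"
```

```text
position: [0.4658, 0.2502, 0.1303]
contact_force: [-2.2, -2.8, 15.4]
[-0.68355345  0.73011974  0.09740664]
position: [0.4657, 0.2503, 0.1303]
contact_force: [-2.2, -3.0, 15.3]
[-0.60956953  0.80887137  0.14024973]
```

```bash
python3 -m pendant '[{"tx":0,"ty":0,"tz":0,"wx":0,"wy":0,"wz":2},{"tx":0,"ty":0,"tz":0,"wx":0,"wy":0,"wz":4}]'| grep -E "pos|force|rot"; python3 -c "
from h import *
s=r.observe();print(s['wrist_torque'])"
python3 -m pendant '[{"tx":0,"ty":0,"tz":0,"wx":0,"wy":0,"wz":2},{"tx":0,"ty":0,"tz":0,"wx":0,"wy":0,"wz":4}]'| grep -E "pos|force|rot"; python3 -c "
from h import *
s=r.observe();print(s['wrist_torque'],s['q'])"
```

```text
position: [0.4657, 0.2504, 0.1303]
tcp_rot: [[1.0, -0.015, 0.0], [-0.015, -1.0, 0.0], [0.0, -0.0, -1.0]]
contact_force: [-2.5, -2.7, 16.5]
[-0.61954013  0.84219364  0.10685968]
position: [0.4658, 0.2504, 0.1304]
tcp_rot: [[0.996, -0.085, 0.0], [-0.085, -0.996, 0.0], [0.0, -0.0, -1.0]]
contact_force: [-3.5, -1.0, 17.4]
[-0.487924    0.88208678  0.05443171] [ -23.17963313   23.81723615  -10.22300891  111.94849618    5.83646054
   44.70908769 -131.56810423]
```

```bash
python3 -m pendant '[{"tx":0,"ty":0,"tz":-2,"wx":0,"wy":0,"wz":0},{"tx":0,"ty":0,"tz":-8,"wx":0,"wy":0,"wz":0},{"tx":0,"ty":0,"tz":-25,"wx":0,"wy":0,"wz":0},{"tx":-20,"ty":0,"tz":-35,"wx":0,"wy":0,"wz":0},{"tx":-45,"ty":0,"tz":-38,"wx":0,"wy":0,"wz":0},{"tx":-50,"ty":0,"tz":-38,"wx":0,"wy":0,"wz":0},{"tx":-50,"ty":0,"tz":-38,"wx":0,"wy":0,"wz":0}]'
python3 look.py w4; python3 - <<'E'
import cv2,numpy as np
from h import *
print(optics.recognise("wrist","screw")[:2])
d=np.load("pics/w4.npz");w=(d["K"],d["T"])
u,v=proj(w,np.array([.4665,.2505,.040]));print(u,v)
a=cv2.imread("pics/w4.png");u,v=int(u),int(v)
s=cv2.resize(a[v-25:v+25,u-25:u+25],(500,500),interpolation=cv2.INTER_CUBIC)
t=np.clip(cv2.resize(a[225:275,290:340],(300,300),interpolation=cv2.INTER_CUBIC).astype(float)*2,0,255).astype(np.uint8)
o=np.zeros((500,800,3),np.uint8);o[:,:500]=s;o[:300,500:]=t;cv2.imwrite("pics/w4c.png",o);print(u-25,v-25)
E
```

```text
clock: 16.8
position: [0.4163, 0.2545, 0.1683]
tcp_rot: [[0.996, -0.084, 0.001], [-0.084, -0.996, 0.0], [0.001, -0.0, -1.0]]
contact_force: [0.9, -0.3, -1.3]
gripper_width: 0.029
t 16.8 p [0.4163 0.2545 0.1683] q [ -24.9194   16.8789  -11.7249  116.0187    4.5979   47.4907 -134.0608] F [ 0.9168 -0.3098 -1.2968]
yaw -4.80014946520161 z [ 0.0006  0.0003 -1.    ]
[{'bbox': [300.2, 142.0, 34.5, 33.7], 'score': 0.63}]
316.75157135853306 158.57060568972508
291 133
```

View pics/w4c.png

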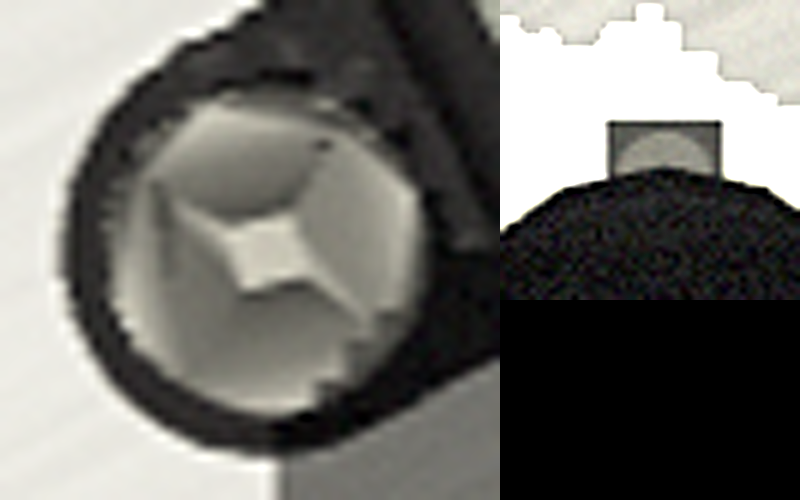

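The recess now sits rotated in view, while the bit is still square to the image.

```bash
python3 - <<'E'
from h import *
d=np.load("pics/w4.npz");w=(d["K"],d["T"])
uv=lambda a:(291+a[0]/10,133+a[1]/10)
f=lambda a,b,z:(lambda v:np.degrees(np.arctan2(v[1],v[0]))%90)(atz(w,uv(b),z)-atz(w,uv(a),z))
c=[(222,225),(290,215),(305,278),(245,292)]
print([round(f(c[i],c[(i+1)%4],.035),1) for i in range(4)],"diag",f((160,190),(365,315),.039)+45, f((320,150),(180,360),.039)+45)
q=np.linspace(2.9,3.4,6);print("expected",[(round(x,2),round((23.6-np.degrees(x))%90,1)) for x in q])
d3=np.load("pics/w3.npz");w3=(d3["K"],d3["T"])
P1=atz(w3,(292+100/12,135+300/12),.04);P2=atz(w3,(147,214),.04)
import cv2
E
```

```text
[np.float64(3.4), np.float64(8.9), np.float64(8.1), np.float64(14.3)] diag 99.23385012069141 96.02975979567944
expected [(np.float64(2.9), np.float64(37.4)), (np.float64(3.0), np.float64(31.7)), (np.float64(3.1), np.float64(26.0)), (np.float64(3.2), np.float64(20.3)), (np.float64(3.3), np.float64(14.5)), (np.float64(3.4), np.float64(8.8))]
```

Recess yaw is about 8.7°, which matches 3.4 rad (8.8°), so the screw is home. I'm taking the driver back to the stand.

```bash
python3 -m pendant '[{"tx":0,"ty":0,"tz":-30,"wx":0,"wy":0,"wz":0},{"tx":19,"ty":41,"tz":-50,"wx":0,"wy":0,"wz":0},{"tx":42,"ty":92,"tz":-50,"wx":0,"wy":0,"wz":0},{"tx":65,"ty":143,"tz":-50,"wx":0,"wy":0,"wz":0},{"tx":88,"ty":194,"tz":-50,"wx":0,"wy":0,"wz":0},{"tx":111,"ty":245,"tz":-50,"wx":0,"wy":0,"wz":0},{"tx":134,"ty":296,"tz":-50,"wx":0,"wy":0,"wz":0},{"tx":157,"ty":347,"tz":-50,"wx":0,"wy":0,"wz":0},{"tx":178,"ty":393,"tz":-50,"wx":0,"wy":0,"wz":0},{"tx":187,"ty":412,"tz":-50,"wx":0,"wy":0,"wz":0}]' | grep pos
python3 -m pendant '[{"tx":0,"ty":0,"tz":0,"wx":0,"wy":0,"wz":0},{"tx":0,"ty":0,"tz":0,"wx":0,"wy":0,"wz":0},{"tx":0,"ty":0,"tz":0,"wx":0,"wy":0,"wz":0}]'
python3 look.py w5
```

```text
position: [0.5681, -0.1754, 0.2173]
clock: 18.52
position: [0.5678, -0.1706, 0.2178]
tcp_rot: [[0.997, -0.082, -0.0], [-0.082, -0.997, 0.0], [-0.0, -0.0, -1.0]]
contact_force: [-0.1, -0.0, -1.4]
gripper_width: 0.0289
t 18.525 p [ 0.5678 -0.1706  0.2178] q [ 11.2909  22.8562   3.1513  99.5041  -1.476   57.6853 -79.7329] F [-0.1036 -0.021  -1.4358]
yaw -4.717409325382361 z [-0.      0.0004 -1.    ]
```

View pics/w5.png

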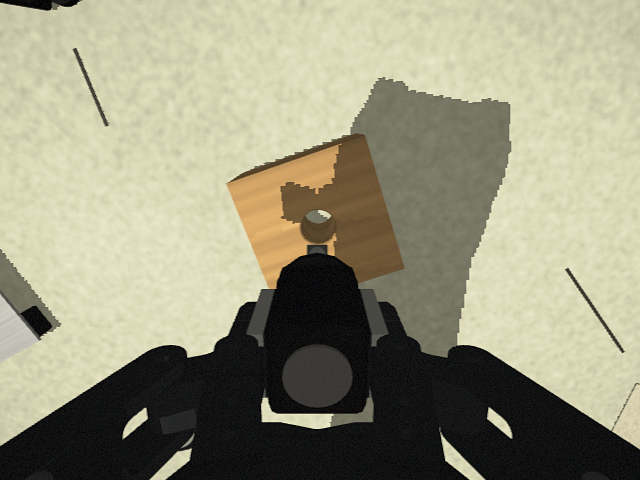

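The hole's mouth shows at about (318,226), just beyond the bit at (317,250).

```bash
python3 - <<'E'
from h import *
d=np.load("pics/w5.npz");w=(d["K"],d["T"]);R=d["R"];h=atz(w,(318.3,226),.062)
print(h, R.T@(h-d["p"])*1000)
E
```

```text
[ 0.5687836  -0.17149347  0.062     ] [  1.02213917   0.9239422  155.80717925]
```

```bash
python3 -m pendant '[{"tx":0.4,"ty":0.6,"tz":15,"wx":0,"wy":0,"wz":0},{"tx":0.4,"ty":0.6,"tz":40,"wx":0,"wy":0,"wz":0},{"tx":0.4,"ty":0.6,"tz":60,"wx":0,"wy":0,"wz":0},{"tx":0.4,"ty":0.6,"tz":80,"wx":0,"wy":0,"wz":0},{"tx":0.4,"ty":0.6,"tz":98,"wx":0,"wy":0,"wz":0},{"tx":0.4,"ty":0.6,"tz":108,"wx":0,"wy":0,"wz":0},{"tx":0.4,"ty":0.6,"tz":111,"wx":0,"wy":0,"wz":0},{"tx":0.4,"ty":0.6,"tz":111,"wx":0,"wy":0,"wz":0}]' | grep -E "pos|force"
python3 -m pendant '[{"tx":0,"ty":0,"tz":1,"wx":0,"wy":0,"wz":0},{"tx":0,"ty":0,"tz":2,"wx":0,"wy":0,"wz":0},{"tx":0,"ty":0,"tz":2.5,"wx":0,"wy":0,"wz":0},{"tx":0,"ty":0,"tz":2.5,"wx":0,"wy":0,"wz":0}]'
```

```text
position: [0.5683, -0.1724, 0.1069]
contact_force: [0.6, 0.3, -1.5]
clock: 20.08
position: [0.5682, -0.1724, 0.1042]
tcp_rot: [[0.996, -0.084, -0.0], [-0.084, -0.996, 0.0], [-0.0, -0.0, -1.0]]
contact_force: [0.3, 0.1, -1.3]
gripper_width: 0.0289
```

```bash
python3 -m pendant '[{"tx":0,"ty":0,"tz":0.5,"wx":0,"wy":0,"wz":0},{"tx":0,"ty":0,"tz":0.8,"wx":0,"wy":0,"wz":0},{"tx":0,"ty":0,"tz":0.8,"wx":0,"wy":0,"wz":0}]' | grep -E "pos|force"
```

```text
position: [0.5682, -0.1724, 0.1037]
contact_force: [-2.6, 0.4, 3.7]
```

Contact on the stand, so the collar is down. Opening, waiting, then retreating straight up.

```bash
python3 -m pendant '[{"tx":0,"ty":0,"tz":0,"wx":0,"wy":0,"wz":0},{"tx":0,"ty":0,"tz":0,"wx":0,"wy":0,"wz":0},{"tx":0,"ty":0,"tz":0,"wx":0,"wy":0,"wz":0},{"tx":0,"ty":0,"tz":0,"wx":0,"wy":0,"wz":0},{"tx":0,"ty":0,"tz":0,"wx":0,"wy":0,"wz":0},{"tx":0,"ty":0,"tz":0,"wx":0,"wy":0,"wz":0}]' 85 | grep -E "pos|force|width"
python3 -m pendant '[{"tx":0,"ty":0,"tz":-10,"wx":0,"wy":0,"wz":0},{"tx":0,"ty":0,"tz":-40,"wx":0,"wy":0,"wz":0},{"tx":0,"ty":0,"tz":-80,"wx":0,"wy":0,"wz":0},{"tx":0,"ty":0,"tz":-120,"wx":0,"wy":0,"wz":0},{"tx":0,"ty":0,"tz":-150,"wx":0,"wy":0,"wz":0},{"tx":0,"ty":0,"tz":-150,"wx":0,"wy":0,"wz":0},{"tx":0,"ty":0,"tz":-150,"wx":0,"wy":0,"wz":0}]'
python3 look.py w6
```

```text
position: [0.5682, -0.1724, 0.1034]
contact_force: [-0.6, -0.2, 0.6]
gripper_width: 0.0847
clock: 22.08
position: [0.5679, -0.1723, 0.2533]
tcp_rot: [[0.996, -0.084, -0.0], [-0.084, -0.996, 0.0], [-0.0, -0.0, -1.0]]
contact_force: [0.2, 0.0, -0.5]
gripper_width: 0.0852
t 22.075 p [ 0.5679 -0.1723  0.2533] q [ 11.2604  20.8491   3.3736  97.416   -1.3648  61.7866 -79.7486] F [ 0.1554  0.0068 -0.4848]
yaw -4.807672023602478 z [-0.0002  0.0001 -1.    ]
```

View pics/w6.png

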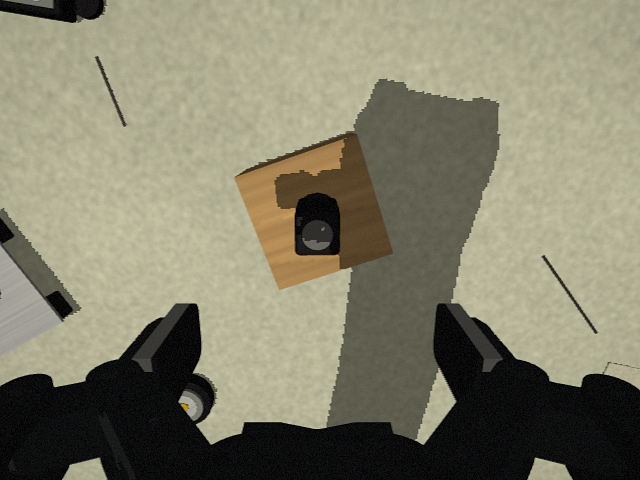

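The driver stands upright at the hole, with its cap at (317,235), and the gripper is open and clear. One numeric check of the cap height and the loose items, then I hand in.

```bash
python3 - <<'E'
from h import *
import cv2
np.set_printoptions(precision=4,suppress=True)
d=np.load("pics/w6.npz");w=(d["K"],d["T"]);print("cap",atz(w,(317,235),.122))
a=optics.grab_frame("scene")
for q in ("spare_bar","round_lamp","bit_tray","driver_grip"): print(q,[(x["bbox"],x["score"]) for x in optics.recognise("scene",q)[:1]])
print(r.sign_off())
E
```

```text
cap [ 0.5692 -0.1724  0.122 ]
spare_bar [([198.5, 320.4, 29.0, 73.1], 0.96)]
round_lamp [([392.8, 223.9, 27.8, 29.1], 0.74)]
bit_tray [([152.6, 254.8, 45.4, 65.1], 0.66)]
driver_grip [([254.9, 172.1, 21.9, 30.6], 0.77)]
the job is handed in; nothing more can be done
None
```

The screw is driven home and the driver is back upright in its stand, released. I handed the job in at about 22 s on the robot's clock, against the 67 s limit.

- **Driving the screw:** I set the bit in the recess and turned clockwise about 189°. After a light start at about 11 N over the first 10°, I held about 15–19 N, with the highest reading about 17.4 N before allowing for the driver's weight.
- **Screw check:** The tool stopped sinking at about the yaw expected for the stop. A close view then put the recess at about 8.7°, against 8.8° expected for 3.4 rad. Single recess edges scattered between 3° and 14°, and the torque reading did not show the stop clearly. I relied on the recess angle and the stalled height.
- **Driver check:** I felt the collar touch down at the same height as when I picked the driver up. The cap is within about 1 mm of the hole's axis, assuming its standing height, and the gripper is open and well clear.
- **Loose items:** The spare bar, round lamp and orange tray appear in the scene camera within 2–3 pixels of where they started.

No check failed.

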